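# Lay the frozen coolant plates flat to condition

### The arm

A 6-joint arm with a two-finger parallel gripper is mounted at the origin on the work surface. World frame = base frame: x ahead of the robot, y to its left, z up, the work surface at z = 0. Lengths are in m, angles in rad, forces in N, time in s.
With the tool pointing down it reaches from about 0.275 to 1 m from the base axis. Payload 8.4 kg.
Tool frame: the origin (TCP) lies midway between the tips of the shut fingers; the grasp point (between the pads) lies 19 mm behind it; z points along the fingers, y is the line along which they close (so a half turn about z gives the same grasp; the last joint's range is limited). The gripper opens to 85 mm and grips with 20 to 120 N. Pads are 22 mm wide; open, the fingers measure 114 mm over their backs; the gripper's body (76 mm by 85 mm) begins 54 mm behind the grasp point. The pads swing forward as they close: fully open they stand 13 mm farther back than shut.
Start: joints at [-1.209, 0.353, 1.633, -0, 1.155, -0.002], TCP at [0.222, -0.584, 0.231] pointing down, gripper open.
Joint ranges: [-2.63, 2.63], [-0.92, 2.1], [0.06, 2.66], [-1.3, 4.44], [0, 2.69], [-3.02, 3.02]. Speed limits (rad/s): [2.22, 2.22, 2.79, 3.14, 3.14, 3.14].

### API

Orientations are given as a rotation vector (axis times angle).
In Python, from station import * gives the robot as it stands.
- The arm moves only by the tool send_rows, never from a script. Its argument "motion" is a list of rows, each an object with "slide": the shift along the tool's x, y, z in units of 10 cm (1.0 is 10 cm), a list of three; "delta_rot": the turn, a rotation vector about the tool's x, y, z in units of 360 degrees (1.0 is 360 degrees), a list of three. A call has 1 to 8 rows; each row is the pose to reach, as a shift and turn from the pose commanded when the call began, along the tool's axes at that moment, turning the shorter way round; what a row does not reach only later rows make up. A row lasts 1/10 s, in which the tool goes at most 50 mm and 8.59 degrees, less where a joint would pass 70% of its speed; a pose out of reach is approached as far as the arm can. A call with a number of a shift or a turn outside -1 to 1 is refused whole. A call with a gripper value outside its range is refused whole. "grip" is the closure, from -1 (fully open) to 1 (shut), so that 0 is half open, set as the call begins (left out, the last holds). The fingers move at their own pace and stop on an object; "grip_force" is the grip in N (left out, the last holds). Time passes only in rows, so rows that repeat a pose let the fingers close. It gives the time, the measured TCP pose, the force, the opening and the grip force at its end, in the units of the state.
- read_state(): the state, without advancing time (a new reading comes with each control period).
- camera(name): name is "scene" or "top" or "wrist"; returns a dict with "image" (384x512x3 uint8, red, green, blue), "K" (3x3 intrinsics, pixels), "R" (3x3) and "t" (3): a world point X has camera coordinates R X + t; the wrist camera has in their place "tool_from_camera" (4x4, takes a point from camera to tool coordinates, whose origin is the TCP and whose axes are the flange's). Camera axes: x right, y down, z forward; pixel columns grow to the right and rows downward; lengths in m; the calibration is good to about 2 mm. The wrist camera is an equidistant fisheye: a pixel r from the principal point sees the ray r / f radians off the axis. A picture is of the moment at which its call begins: read the wrist's pose just before it. There is no depth.
- sign_off(): hands the job in; it is judged then, once.
Trained networks look in a picture, given as the dict that the camera call returned (one of the last four; its "shot" number tells which), for a name from the list of things; names that differ only in an ending like _2 or _b are one class to them, and where a whole thing is asked for, a point or a joint stands for the part that bears it (a point fixed in the world has none). Each returns a list of dicts, best first, with "conf" (0 to 1); they miss things now and then, are a little off and sometimes report something else, mostly with a low value. They report only what shows in the picture. A call takes as long as a camera call. They do not tell look-alikes from the thing itself.
- outline_of(picture, query): "region" (384x512 bool, what is visible of it) and "centre" ([column, row] in pixels, amid what is visible of it).
- pinpoint(picture, query): "centre" ([column, row] in pixels: a listed point, or the origin of a listed thing).
The state is a dict: "t": time; "joint_pos": joint angles; "joint_vel": joint speeds; "joint_torque": joint torques, N m; "eef_pos": TCP position; "orientation": TCP orientation; "force": force on the tool from outside, world axes, zero at the start; "moment": the same for the moment, N m; "opening": finger opening in m; "grasp_force": force on a finger pad.
Only numpy, scipy, OpenCV 4.12 (cv2) and the standard library are available. Lean on these libraries where they do the work, as an engineer would, in place of code of your own. Each camera call takes 0.05 s, during which the arm holds its last target. There are 200 camera calls.

### The job

Frozen coolant plates must lie flat on the drip tray to condition before a blood shipper is packed, and two of the three still stand on end. With the fingertips, push each standing plate over from behind, high up, so that it comes down flat inside the white outline on its own mat. Do not grip or lift a plate, and leave the plate that already lies and the things around the tray where they are.

Things in the scene. Friction and masses are not known exactly. Their poses are not given: they have to be found in the camera images.
- plate_a: pale blue rigid coolant plate, about 0.43 kg, 163 x 94 x 33 mm, standing on its short end across the end line of its mat's outline, white screw cap at one top corner. Origin: centre of the end it stands on; z up its length, y across its width, x out of its front face: it has to fall towards +x. Stands at the robot's end of its mat, to fall away from the robot. Its lane in the tray varies.
- plate_a_top (a point): centre of the top (capped) end of plate_a, 163 mm along its z from its origin. A level push of about 0.5 N on the back face (16.5 mm behind the origin) near the top tips it; it overbalances when the top has gone some 30 mm and falls by itself about the front edge of its foot. Pushed in the lower third it may slide instead.
- plate_a_front: the moulded panel on the front face of plate_a (the face that ends up underneath), 74 x 122 mm, 1.5 mm proud; plain, whereas the back face carries three round dimples; not to be pressed by a finger. Origin as plate_a.
- bay_a (a point): centre of the white outline on the top of the black rubber mat of plate_a, 6 mm above the bench. x points the way the plate has to fall, z up. Outline 200 x 126 mm inside its 5 mm wide line, the long side along x; mat 290 x 146 mm. 
- plate_b: the same kind of plate as plate_a, same origin and axes, but it stands at the far end of its mat with its back away from the robot, and has to fall towards the robot.
- plate_b_top (a point): centre of the top (capped) end of plate_b, 163 mm along its z from its origin.
- plate_b_front: the panel on the front face of plate_b, as for plate_a.
- bay_b (a point): centre of the white outline on the top of the black rubber mat of plate_b, 6 mm above the bench. x points the way the plate has to fall, z up. Outline 200 x 126 mm inside its 5 mm wide line, the long side along x; mat 290 x 146 mm. 
- plate_c: the same kind of plate, already lying flat on the third mat, 33 mm high; to be left alone. Origin: centre of its underside; length along x.
- tray: fixed shallow stainless drip tray, 310 mm (x) by 464 mm (y), rim 12 mm high, floor 3 mm thick; three 3 mm mats lie in it side by side, 150 mm apart. Origin: centre of its underside on the bench.
- spray: standing plastic bottle, 64 mm across, 170 mm tall, beside the tray; to be left alone. Origin: centre of its underside.
- gloves: glove carton lying beside the tray, 120 x 235 x 70 mm high; to be left alone. Origin: centre of its underside.
- logger: small white temperature logger lying beside the tray, 75 x 110 x 26 mm high; to be left alone. Origin: centre of its underside.
There are look-alikes about, which are no part of the job. Leave any purple or red look-alike of the plate_a alone.

How it is judged:
At the end, for the whole second after the job is handed in: Both plates that stood lie flat, front face down, at rest, each within the outer edge of its own white outline (ends within 105 mm of its centre lengthwise and 21 mm off its centre line); the third plate not moved over 10 mm, bottle, carton and logger not over 15 mm (x of plate_a in the frame of bay_a above -0.105 m and x of plate_a_top in the frame of bay_a below 0.105 m and angle between plate_a's own z axis and vertical between 1.5 and 1.64 rad and angle between each of plate_a, plate_b's own x axis and vertical above 3 rad and height (world z) of each of plate_a, plate_a_top, plate_b, plate_b_top below 0.03 m and linear speed of each of plate_a, plate_b below 0.02 m/s and angular speed of each of plate_a, plate_b below 0.1 rad/s and y of plate_a in the frame of bay_a between -0.021 and 0.021 m and y of plate_a_top in the frame of bay_a between -0.021 and 0.021 m and x of plate_b in the frame of bay_b above -0.105 m and x of plate_b_top in the frame of bay_b below 0.105 m and angle between plate_b's own z axis and vertical between 1.5 and 1.64 rad and y of plate_b in the frame of bay_b between -0.021 and 0.021 m and y of plate_b_top in the frame of bay_b between -0.021 and 0.021 m and distance of plate_c from where it was at the start of the episode below 0.01 m and distance of each of spray, gloves, logger from where it was at the start of the episode below 0.015 m); the robot touches nothing.
It fails at once if a plate is lifted: both its ends more than 40 mm above the bench at once (height (world z) of each of plate_a, plate_a_top above 0.04 m or height (world z) of each of plate_b, plate_b_top above 0.04 m or height (world z) of plate_c above 0.04 m).
It fails at once if a plate is pinched: the fingers press on its front panel with more than 3 N (contact force between the fingers and plate_a_front above 3 N or contact force between the fingers and plate_b_front above 3 N).
It fails at once if the arm or the gripper's body, not the fingers, pushes a standing plate with more than 2 N (contact force between the arm and plate_a above 2 N or contact force between the arm and plate_b above 2 N).
It fails at once if the plate that already lies is moved more than 10 mm (distance of plate_c from where it was at the start of the episode above 0.01 m).
It fails at once if the bottle, the glove carton or the logger is moved more than 15 mm (distance of any of spray, gloves, logger from where it was at the start of the episode above 0.015 m).
It also fails if it takes over 51 s, if anything falls off the work surface, if the arm or the gripper's body presses on something with over 40 N, if the wrist force passes 120 N, or if a joint passes its speed limit or range.

## Working session

There is one attempt and no reset: what is moved stays moved. The work goes in short steps, Python scripts to look and compute and a tool call to move; the robot and the scene stay as the last step left them, time stands still between calls to the robot, and variables do not carry over. Pictures are saved under pics/ and viewed, at most 10 in all, crops included, and the job is handed in when it is done.

Besides the shell and the picture viewer there is one more tool, called after ">>>" by a JSON object that holds its "name" and its "arguments". send_rows: Moves the arm, as the interface text tells. Its arguments: {"type":"object","properties":{"motion":{"type":"array","items":{"type":"object","properties":{"slide":{"type":"array","items":{"type":"number","minimum":-1,"maximum":1}},"delta_rot":{"type":"array","items":{"type":"number","minimum":-1,"maximum":1}}}}},"grip":{"type":"number"},"grip_force":{"type":"number"}},"required":["motion"]}

```bash
mkdir -p pics; cat > h.py <<'E'
from station import *
import numpy as np, cv2
from scipy.spatial.transform import Rotation as R_
def ray(c,px):
    d=np.linalg.inv(c["K"])@np.array([px[0],px[1],1.]); R=np.array(c["R"]);t=np.array(c["t"])
    return -R.T@t, R.T@d
def at_z(c,px,z):
    o,d=ray(c,px); return o+d*(z-o[2])/d[2]
def proj(c,X):
    p=np.array(c["K"])@(np.array(c["R"])@np.array(X)+np.array(c["t"])); return p[:2]/p[2]
E
python3 - <<'E'
from h import *
S=read_state(); print(S["t"],S["eef_pos"],S["orientation"],S["opening"])
Z={"plate_a":.006,"plate_a_top":.169,"bay_a":.006,"plate_c":.006,"spray":0,"gloves":0,"logger":0}
for n in ["top","scene"]:
    c=camera(n); cv2.imwrite(f"pics/{n}.png",c["image"][:,:,::-1])
    print(n,"cam",-np.array(c["R"]).T@np.array(c["t"]))
    for q,z in Z.items():
        for r in pinpoint(c,q): print(n,q,round(r["conf"],2),np.round(r["centre"]),np.round(at_z(c,r["centre"],z),3))
E
```

```text
0.0 [ 0.22220043 -0.58363277  0.23054608] [-3.08841053e+00 -5.68008386e-01  3.84364569e-04] 0.0857350552665251
top cam [0.37167054 0.01178666 1.06681469]
top plate_a 0.93 [296. 235.] [ 0.414 -0.069  0.006]
top plate_a 0.9 [205. 179.] [0.584 0.204 0.006]
top plate_a 0.8 [377. 292.] [ 0.254 -0.3    0.006]
top plate_a 0.77 [373. 143.] [ 0.696 -0.309  0.006]
top plate_a 0.73 [390. 234.] [ 0.417 -0.344  0.006]
top plate_a 0.69 [324. 104.] [ 0.821 -0.161  0.006]
top plate_a 0.65 [255. 157.] [0.652 0.051 0.006]
top plate_a_top 0.89 [301. 232.] [ 0.416 -0.069  0.169]
top plate_a_top 0.89 [331.  77.] [ 0.83  -0.156  0.169]
top plate_a_top 0.86 [412. 228.] [ 0.427 -0.347  0.169]
top plate_a_top 0.68 [394. 303.] [ 0.246 -0.292  0.169]
top plate_a_top 0.65 [384. 128.] [ 0.685 -0.289  0.169]
top bay_a 0.85 [302. 201.] [ 0.516 -0.087  0.006]
top bay_a 0.84 [254. 195.] [0.535 0.054 0.006]
top plate_c 0.93 [296. 235.] [ 0.414 -0.069  0.006]
top plate_c 0.9 [205. 179.] [0.584 0.204 0.006]
top plate_c 0.8 [377. 292.] [ 0.254 -0.3    0.006]
top plate_c 0.77 [373. 143.] [ 0.696 -0.309  0.006]
top plate_
[... 977 characters left out ...]
 0.832 -0.162  0.169]
scene bay_a 0.83 [277. 211.] [0.552 0.067 0.006]
scene bay_a 0.62 [222. 228.] [ 0.523 -0.091  0.006]
scene plate_c 0.93 [212. 196.] [ 0.419 -0.073  0.006]
scene plate_c 0.86 [291. 246.] [0.659 0.049 0.006]
scene plate_c 0.86 [327. 194.] [0.574 0.219 0.006]
scene plate_c 0.85 [126. 242.] [ 0.435 -0.34   0.006]
scene plate_c 0.8 [176. 323.] [ 0.692 -0.298  0.006]
scene plate_c 0.7 [253. 349.] [ 0.833 -0.16   0.006]
scene plate_c 0.57 [117. 184.] [ 0.249 -0.305  0.006]
scene spray 0.98 [164. 209.] [ 0.388 -0.211  0.   ]
scene gloves 0.78 [370. 165.] [0.551 0.392 0.   ]
scene logger 0.84 [176. 265.] [ 0.555 -0.244  0.   ]
scene logger 0.46 [204. 164.] [ 0.304 -0.047  0.   ]
```

View pics/top.png

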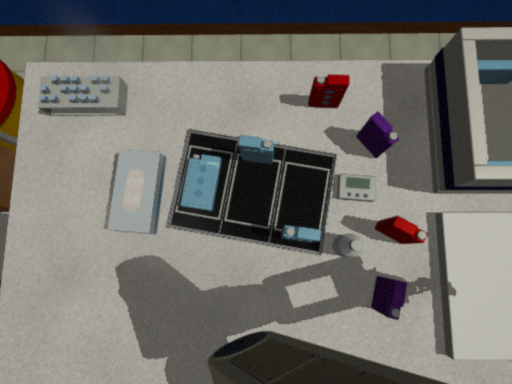

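View pics/scene.png

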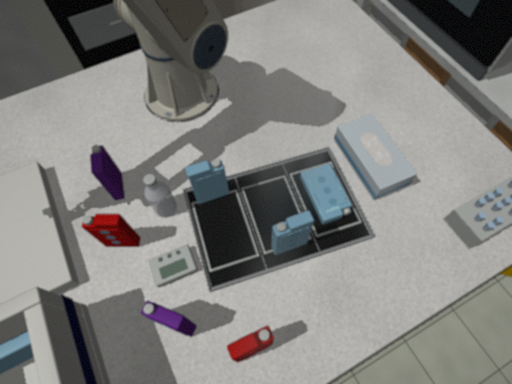

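```bash
cat > fit.py <<'E'
from h import *
from scipy.optimize import minimize
def mask(c,x,y,yaw,dim=(.033,.094,.163),z0=.006):
    v=np.array([[i*dim[0]/2,j*dim[1]/2,k*dim[2]] for i in(-1,1) for j in(-1,1) for k in(0,1)])
    v=v@R_.from_euler('z',yaw).as_matrix().T+[x,y,z0]
    h=cv2.convexHull(np.array([proj(c,p) for p in v],np.float32))
    m=np.zeros((384*4,512*4),np.uint8); cv2.fillConvexPoly(m,(h*4+2).astype(np.int32),1)
    return cv2.resize(m.astype(np.float32),(512,384),interpolation=cv2.INTER_AREA)
def near(c,X):
    return min(outline_of(c,"plate_a"),key=lambda r:np.hypot(*(np.array(r["centre"])-proj(c,X))))
def fit(cs,x,y,yaw,**k):
    X=[x,y,k.get("z0",.006)+k.get("dim",(0,0,.163))[2]/2]
    Rg=[near(c,X)["region"].astype(float) for c in cs]
    def cost(p):
        return sum(1-np.minimum(m,r).sum()/np.maximum(m,r).sum() for c,r in zip(cs,Rg) for m in[mask(c,*p,**k)])
    s=minimize(cost,[x,y,yaw],method="Nelder-Mead",options=dict(initial_simplex=[[x,y,yaw],[x+.01,y,yaw],[x,y+.01,yaw],[x,y,yaw+.1]]))
    return s.x,s.fun
E
python3 - <<'E'
from fit import *
cs=[camera("top"),camera("scene")]
for n,p in dict(a=(.416,-.071,-.16),b=(.655,.05,-.16)).items(): print(n,fit(cs,*p))
print("c",fit(cs,.579,.21,-.16,dim=(.163,.094,.033)))
# tray: corner fit by white/bright rim: dark mats region
for c in cs:
    g=c["image"].max(2); 
    m=np.zeros((384,512),np.uint8)
    poly=np.array([proj(c,np.r_[R_.from_euler('z',-.16).as_matrix()@np.array([a,b,0])+[.54,.062,.006]])for a,b in((-.17,-.25),(-.17,.25),(.17,.25),(.17,-.25))])
    cv2.fillConvexPoly(m,poly.astype(np.int32),1)
    d=((g<60)&(m>0)).astype(np.uint8)
    n,l,st,ce=cv2.connectedComponentsWithStats(d)
    for i in range(1,n):
        if st[i,4]>300:
            pts=np.argwhere(l==i)[:,::-1]
            w=np.array([at_z(c,p,.006)[:2] for p in pts],np.float32)*1000
            print(st[i,4],cv2.minAreaRect(w))
c=cs[0]; im=cv2.resize(c["image"][110:270,150:350],None,fx=4,fy=3.7,interpolation=cv2.INTER_CUBIC); cv2.imwrite("pics/crop.png",im[:,:,::-1])
E
```

```text
a (array([ 0.41460107, -0.07151025, -0.0973291 ]), np.float64(0.20368668562978343))
b (array([ 0.65097817,  0.04448931, -0.07583664]), np.float64(0.30292332736495264))
c (array([ 0.57319399,  0.21384868, -0.1599462 ]), np.float64(0.13367590777040128))
9588 ((548.8096313476562, 55.90306091308594), (451.0133972167969, 289.2019958496094), 79.86004638671875)
373 ((425.44927978515625, 35.51881790161133), (116.28570556640625, 46.14410400390625), 80.4489974975586)
638 ((580.5094604492188, 207.46922302246094), (121.67430877685547, 192.3325653076172), 78.75784301757812)
1802 ((549.1514892578125, 59.59239196777344), (118.80645751953125, 194.0975341796875), 79.79542541503906)
2847 ((522.9208374023438, -88.25675964355469), (120.61617279052734, 195.77955627441406), 80.216796875)
1282 ((675.3388061523438, 113.25677490234375), (290.1011657714844, 59.71706008911133), 80.00957489013672)
729 ((648.003173828125, -111.37565612792969), (143.01470947265625, 37.30004119873047), 78.52627563476562)
```

View pics/crop.png

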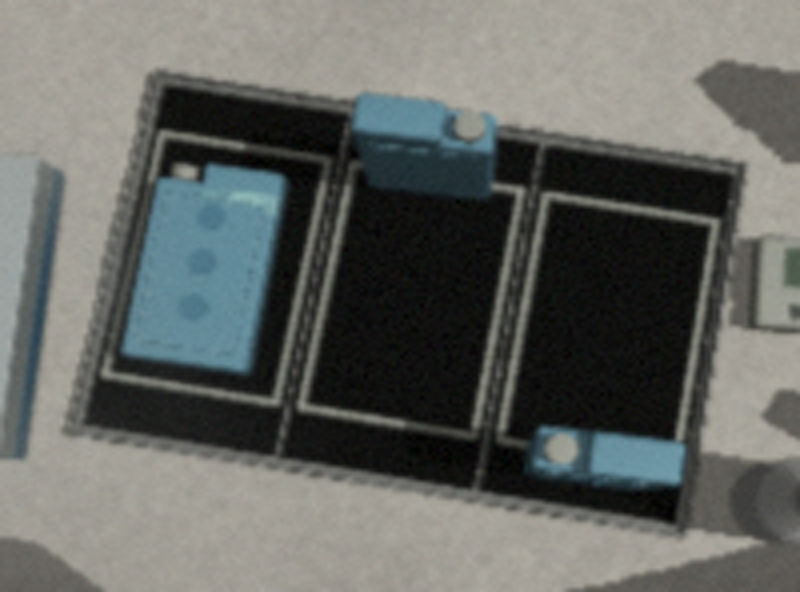

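>>> {"name": "send_rows", "arguments": {"motion": [{"slide": [0.6,-0.9,0],"delta_rot": [0,0,0.078]},{"slide": [0.6,-0.9,0],"delta_rot": [0,0,0.078]},{"slide": [0.6,-0.9,0],"delta_rot": [0,0,0.078]},{"slide": [0.6,-0.9,0],"delta_rot": [0,0,0.078]},{"slide": [0.6,-0.9,0],"delta_rot": [0,0,0.078]}], "grip": 0.2}}

```text
t: 1.7
eef_pos: [0.2467, -0.4783, 0.2316]
orientation: [3.135, -0.198, 0.0]
force: [-0.6, -0.4, 0.1]
opening: 0.0343
grasp_force: 0.0
```

>>> {"name": "send_rows", "arguments": {"motion": [{"slide": [0.2,-1,0]},{"slide": [0.2,-1,0]},{"slide": [0.2,-1,0]}]}}

```text
schema error: expected keys slide, delta_rot
```

>>> {"name": "send_rows", "arguments": {"motion": [{"slide": [0.1,-1,0]},{"slide": [0.1,-1,0]},{"slide": [0.1,-1,0]}]}}

```text
schema error: expected keys slide, delta_rot
```

>>> {"name": "send_rows", "arguments": {"motion": [{"slide": [0.1,-1,0]},{"slide": [0.1,-1,0]},{"slide": [0.1,-1,0]}]}}

```text
schema error: expected keys slide, delta_rot
```

>>> {"name": "send_rows", "arguments": {"motion": [{"slide": [0,-1,0]},{"slide": [0,-1,0]},{"slide": [0,-1,0]},{"slide": [0,-1,0]}]}}

```text
schema error: expected keys slide, delta_rot
```

>>> {"name": "send_rows", "arguments": {"motion": [{"slide": [0.2,-1,0],"delta_rot": [0,0,0]},{"slide": [0.2,-1,0],"delta_rot": [0,0,0]},{"slide": [0.2,-1,0],"delta_rot": [0,0,0]}]}}

```text
t: 2.0
eef_pos: [0.2792, -0.3778, 0.2309]
orientation: [-3.133, 0.193, 0.001]
force: [0.8, -0.2, -0.6]
opening: 0.0344
grasp_force: 0.0
```

>>> {"name": "send_rows", "arguments": {"motion": [{"slide": [0.1,-1,0],"delta_rot": [0,0,0]},{"slide": [0.1,-1,0],"delta_rot": [0,0,0]},{"slide": [0.1,-1,0],"delta_rot": [0,0,0]}]}}

```text
t: 2.3
eef_pos: [0.3015, -0.2801, 0.231]
orientation: [-3.134, 0.191, 0.001]
force: [0.2, -0.4, -0.6]
opening: 0.034
grasp_force: 0.0
```

>>> {"name": "send_rows", "arguments": {"motion": [{"slide": [0.1,-1,0],"delta_rot": [0,0,0]},{"slide": [0.1,-1,0],"delta_rot": [0,0,0]},{"slide": [0.1,-1,0],"delta_rot": [0,0,0]}]}}

```text
t: 2.6
eef_pos: [0.3247, -0.1824, 0.2313]
orientation: [-3.134, 0.189, -0.0]
force: [0.7, -0.8, -0.5]
opening: 0.0341
grasp_force: 0.0
```

>>> {"name": "send_rows", "arguments": {"motion": [{"slide": [0,-1,0],"delta_rot": [0,0,0]},{"slide": [0,-1,0],"delta_rot": [0,0,0]},{"slide": [0,-1,0],"delta_rot": [0,0,0]},{"slide": [0,-1,0],"delta_rot": [0,0,0]}]}}

```text
t: 3.0
eef_pos: [0.3373, -0.0867, 0.2316]
orientation: [3.135, -0.191, 0.001]
force: [0.5, -0.8, 0.5]
opening: 0.034
grasp_force: 0.0
```

>>> {"name": "send_rows", "arguments": {"motion": [{"slide": [0.05,-0.24,0.3],"delta_rot": [0,0,0]},{"slide": [0.05,-0.24,0.92],"delta_rot": [0,0,0]},{"slide": [0.05,-0.24,0.92],"delta_rot": [0,0,0]},{"slide": [0.05,-0.24,0.92],"delta_rot": [0,0,0]}]}}

```text
t: 3.4
eef_pos: [0.3431, -0.0651, 0.1375]
orientation: [-3.135, 0.201, 0.007]
force: [0.2, -0.6, 0.2]
opening: 0.0343
grasp_force: 0.0
```

```bash
python3 - <<'E'
from h import *
print(read_state()["eef_pos"])
a=camera("top")["image"]; b=camera("wrist")["image"]
cv2.imwrite("pics/pre.png",np.hstack([cv2.resize(a[100:292,150:406],(400,300)),cv2.resize(b,(400,300))])[:,:,::-1])
E
```

```text
[ 0.34314666 -0.06506617  0.1375306 ]
```

View pics/pre.png

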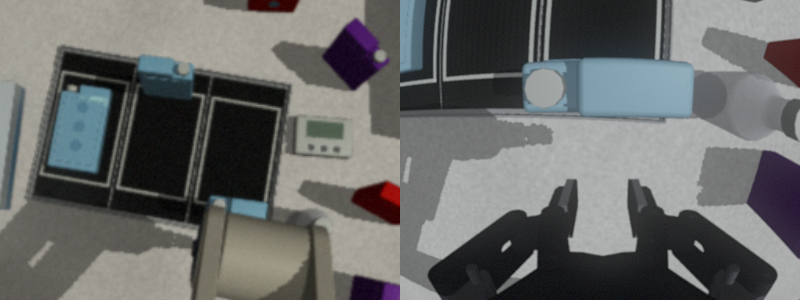

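>>> {"name": "send_rows", "arguments": {"motion": [{"slide": [0.25,0.02,0],"delta_rot": [0,0,0]},{"slide": [0.33,0.02,0],"delta_rot": [0,0,0]},{"slide": [0.39,0.02,0],"delta_rot": [0,0,0]},{"slide": [0.45,0.02,0],"delta_rot": [0,0,0]},{"slide": [0.51,0.02,0],"delta_rot": [0,0,0]},{"slide": [0.56,0.02,0],"delta_rot": [0,0,0]},{"slide": [0.6,0.02,0],"delta_rot": [0,0,0]},{"slide": [0.64,0.02,0],"delta_rot": [0,0,0]}]}}

```text
t: 4.3
eef_pos: [0.4088, -0.0739, 0.14]
orientation: [3.135, -0.198, 0.002]
force: [-0.5, -0.0, 7.6]
opening: 0.0341
grasp_force: 3.1
```

>>> {"name": "send_rows", "arguments": {"motion": [{"slide": [0.04,0,0],"delta_rot": [0,0,0]},{"slide": [0.08,0,0],"delta_rot": [0,0,0]},{"slide": [0.11,0,0],"delta_rot": [0,0,0]},{"slide": [0.14,0,0],"delta_rot": [0,0,0]},{"slide": [0.17,0,0],"delta_rot": [0,0,0]},{"slide": [0.17,0,0],"delta_rot": [0,0,0]},{"slide": [0.17,0,0],"delta_rot": [0,0,0]}]}}

```text
t: 5.0
eef_pos: [0.4244, -0.0758, 0.1392]
orientation: [-3.135, 0.198, 0.001]
force: [-0.8, 0.1, 0.6]
opening: 0.0338
grasp_force: 0.0
```

```bash
python3 - <<'E'
from h import *
c=camera("scene")
print([ (np.round(r["centre"]),round(r["conf"],2)) for r in outline_of(c,"plate_a")])
b=camera("wrist")["image"]
cv2.imwrite("pics/p2.png",np.hstack([cv2.resize(c["image"][110:302,100:356],(400,300)),cv2.resize(b,(400,300))])[:,:,::-1])
E
```

```text
[(array([167., 320.]), 0.91), (array([249., 345.]), 0.88), (array([107., 171.]), 0.83), (array([295., 235.]), 0.79), (array([223., 223.]), 0.77), (array([329., 194.]), 0.68), (array([112., 229.]), 0.56)]
```

View pics/p2.png

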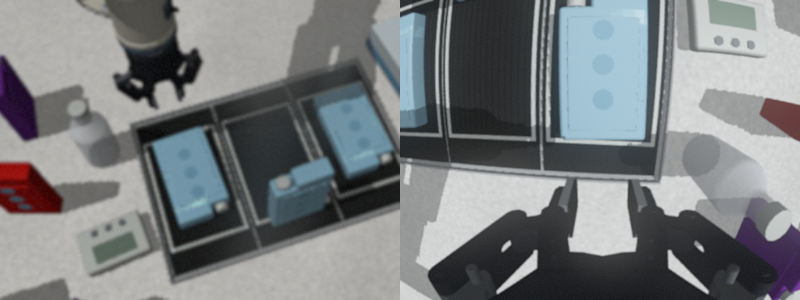

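>>> {"name": "send_rows", "arguments": {"motion": [{"slide": [0,0,-0.5],"delta_rot": [0,0,0]},{"slide": [0,0,-1],"delta_rot": [0,0,0]},{"slide": [0.4,-0.2,-1],"delta_rot": [0,0,0]},{"slide": [0.8,-0.5,-1],"delta_rot": [0,0,0]},{"slide": [0.8,-0.5,-1],"delta_rot": [0,0,0]}]}}

```text
t: 5.65
eef_pos: [0.5149, -0.0344, 0.2403]
orientation: [-3.134, 0.196, -0.008]
force: [-0.0, -0.3, -0.2]
opening: 0.0339
grasp_force: 0.0
```

>>> {"name": "send_rows", "arguments": {"motion": [{"slide": [0.45,-0.2,0],"delta_rot": [0,0,0]},{"slide": [0.9,-0.4,0],"delta_rot": [0,0,0]},{"slide": [1,-0.5,0],"delta_rot": [0,0,0]}]}}

```text
t: 5.95
eef_pos: [0.6192, 0.0015, 0.2388]
orientation: [-3.135, 0.197, -0.003]
force: [0.3, -0.1, 0.4]
opening: 0.0345
grasp_force: 0.0
```

>>> {"name": "send_rows", "arguments": {"motion": [{"slide": [0.45,-0.25,0],"delta_rot": [0,0,0]},{"slide": [0.9,-0.5,0],"delta_rot": [0,0,0]},{"slide": [0.95,-0.52,0],"delta_rot": [0,0,0]},{"slide": [0.95,-0.52,0],"delta_rot": [0,0,0]},{"slide": [0.95,-0.52,0],"delta_rot": [0,0,0]}]}}

```text
t: 6.45
eef_pos: [0.715, 0.0398, 0.2387]
orientation: [3.135, -0.198, -0.003]
force: [-0.4, 0.3, 0.8]
opening: 0.0341
grasp_force: 0.0
```

```bash
python3 - <<'E'
from fit import *
print(read_state()["eef_pos"])
c=camera("scene"); b=camera("wrist")["image"]
print("a",fit([c],.505,-.08,-.12,dim=(.163,.094,.033)))
print("b",fit([c],.651,.0445,-.1))
cv2.imwrite("pics/p3.png",np.hstack([cv2.resize(c["image"][110:302,100:356],(400,300)),cv2.resize(b,(400,300))])[:,:,::-1])
E
```

```text
[0.71502118 0.03975316 0.23871235]
a (array([ 0.51192449, -0.08381117, -0.13021708]), np.float64(0.06393588601959044))
b (array([0.65351797, 0.03375665, 0.13134011]), np.float64(0.6298698247098078))
```

View pics/p3.png

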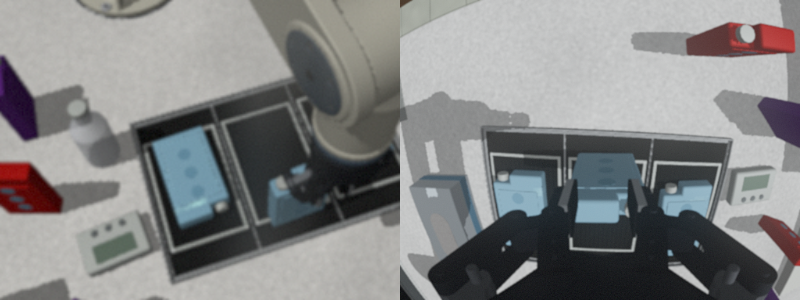

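```bash
python3 - <<'E'
from fit import *
s=read_state(); c=camera("wrist"); T=np.array(c["tool_from_camera"]);K=np.array(c["K"])
Rt=R_.from_rotvec(s["orientation"]).as_matrix()
for n,x,z in [("top back",.0165,.169),("top front",-.0165,.169),("foot back",.0165,.006)]:
  for y in(-.047,.047):
    X=R_.from_euler('z',-.085).as_matrix()@np.array([x,y,z])+[.651,.0445,0]
    p=T[:3,:3].T@(Rt.T@(X-s["eef_pos"])-T[:3,3]); p/=np.linalg.norm(p)
    th=np.arccos(p[2]); d=p[:2]/np.linalg.norm(p[:2])
    u=np.array([K[0,0]*th*d[0]+K[0,2],K[1,1]*th*d[1]+K[1,2]])
    print(n,y,np.round([400+u[0]*400/512,u[1]*300/384]))
E
```

```text
top back -0.047 [649. 198.]
top back 0.047 [560. 201.]
top front -0.047 [647. 223.]
top front 0.047 [564. 226.]
foot back -0.047 [631. 150.]
foot back 0.047 [576. 153.]
```

>>> {"name": "send_rows", "arguments": {"motion": [{"slide": [0,0,0.5],"delta_rot": [0,0,0]},{"slide": [0,0,1],"delta_rot": [0,0,0]},{"slide": [0,0,1],"delta_rot": [0,0,0]},{"slide": [0,0,1],"delta_rot": [0,0,0]}]}}

```text
t: 7.1
eef_pos: [0.7161, 0.0401, 0.1397]
orientation: [3.135, -0.199, -0.002]
force: [-0.0, -1.3, 1.0]
opening: 0.0339
grasp_force: 0.0
```

>>> {"name": "send_rows", "arguments": {"motion": [{"slide": [-0.2,0,0],"delta_rot": [0,0,0]},{"slide": [-0.28,0,0],"delta_rot": [0,0,0]},{"slide": [-0.34,0,0],"delta_rot": [0,0,0]},{"slide": [-0.4,0,0],"delta_rot": [0,0,0]},{"slide": [-0.46,0,0],"delta_rot": [0,0,0]},{"slide": [-0.51,0,0],"delta_rot": [0,0,0]},{"slide": [-0.56,0,0],"delta_rot": [0,0,0]},{"slide": [-0.6,0,0],"delta_rot": [0,0,0]}]}}

```text
t: 7.9
eef_pos: [0.6576, 0.0479, 0.1403]
orientation: [-3.135, 0.198, -0.003]
force: [-0.2, 0.2, 7.4]
opening: 0.0338
grasp_force: 2.8
```

>>> {"name": "send_rows", "arguments": {"motion": [{"slide": [-0.04,0,0],"delta_rot": [0,0,0]},{"slide": [-0.08,0,0],"delta_rot": [0,0,0]},{"slide": [-0.11,0,0],"delta_rot": [0,0,0]},{"slide": [-0.14,0,0],"delta_rot": [0,0,0]},{"slide": [-0.16,0,0],"delta_rot": [0,0,0]},{"slide": [-0.16,0,0],"delta_rot": [0,0,0]},{"slide": [-0.16,0,0],"delta_rot": [0,0,0]},{"slide": [-0.16,0,0],"delta_rot": [0,0,0]}]}}

```text
t: 8.7
eef_pos: [0.6413, 0.0498, 0.1393]
orientation: [-3.135, 0.198, -0.0]
force: [-0.3, -0.2, -0.8]
opening: 0.0341
grasp_force: 0.0
```

>>> {"name": "send_rows", "arguments": {"motion": [{"slide": [0.2,0,-0.3],"delta_rot": [0,0,0]},{"slide": [0.4,0,-0.8],"delta_rot": [0,0,0]},{"slide": [0.6,0,-1],"delta_rot": [0,0,0]},{"slide": [0.9,0,-1],"delta_rot": [0,0,0]},{"slide": [0.9,0,-1],"delta_rot": [0,0,0]}]}}

```text
t: 9.2
eef_pos: [0.7336, 0.038, 0.2402]
orientation: [-3.135, 0.199, -0.006]
force: [0.3, 0.2, 0.0]
opening: 0.0343
grasp_force: 0.0
```

```bash
python3 - <<'E'
from fit import *
c=camera("scene"); t=camera("top"); b=camera("wrist")["image"]
B={}
for cs in([c],[t]):
  print("b",fit(cs,.555,.06,-.1,dim=(.163,.094,.033)))
cv2.imwrite("pics/p4.png",np.hstack([cv2.resize(t["image"][110:302,140:396],(400,300)),cv2.resize(b,(400,300))])[:,:,::-1])
E
```

```text
b (array([ 0.54668022,  0.060276  , -0.12809245]), np.float64(0.0955880156525376))
b (array([ 0.555,  0.06 , -0.1  ]), np.float64(1.0))
```

View pics/p4.png

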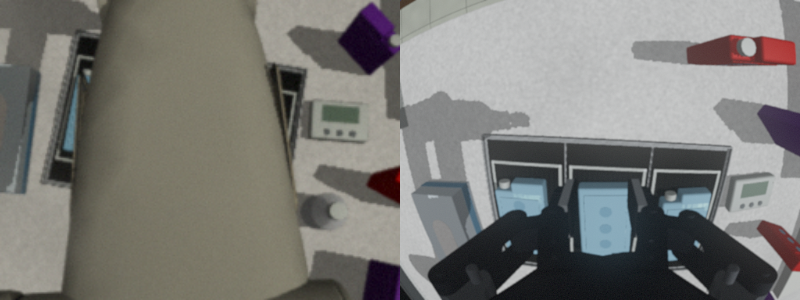

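Plate a spans about -93 to +70 mm lengthwise and sits within 8 mm of its centre line. Plate b is within about 3 mm of its bay centre. The arm is clear of everything.

```bash
python3 -c "
from station import *
print(sign_off())"
```

```text
the job is handed in; nothing more can be done
None
```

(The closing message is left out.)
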